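Unlatch the cigar cutter and hold its arm up

TASK

The arm of the cigar cutter is latched down and the roller wants to slide the next cigar under the blade. Pull the knob of the arm's spring bolt sideways, away from the steel keeper, until the bolt is drawn right out while the arm still lies on its rest, then lift the arm until the knob is about 10 cm higher than it was, without letting the arm drop. Finish still holding the arm up there, keeping it still, with the cigar left in its trough and the bottle, tumbler and tin left where they stand.

Things in the scene. Friction and masses are not known exactly. Their poses are not given: they have to be found in the camera images.
- cutter: Lever cutter, fixed: dark wood board 340 (x) by 186 mm (y = -86 to 100), top 32 mm above the table. Origin: on the table, under the middle of the board's length. x points backwards from the handle end (nearest the robot) to the pivot end, y to the left, z up. The arm lies along x at y = -85 mm, over the right edge. A trough 46 mm tall runs along y at x = 20 mm.
- lever: The cutter's arm: aluminium bar 12 mm wide, 30 mm high, round wooden handle 29 mm thick at its front. Origin: in the bar below the knob, 56 mm above the table when down; the level pivot axis passes 255 mm behind it along the arm's x. Down on its rubber stop, its axes equal the cutter's; lifting turns it about +y, up to 1.2 rad. 3 to 6 N lifts it at the knob; let go, it falls shut.
- keeper (a point): Top centre of the fixed steel keeper on the board, left of the arm, level with the knob: 26 (x) x 18 (y) mm, 98.5 mm above the table (screw heads to 100.5). A pocket open to the right takes the bolt's nose.
- bolt (a joint): Travel of the spring bolt across the top of the arm, m: 0 = sprung out, nose 11 mm deep in the keeper, arm locked down (1.5 mm play); grows to 0.016 (stop) as the knob is pulled to the cutter's right (-y). Clear of the keeper beyond 0.011. Spring 4 N at 0, 10 N at the stop; springs back if let go. It rides on the arm: the arm can be lifted by its knob.
- bolt_knob (a point): Middle of the bolt's knob: upright black cylinder 18 mm across, 34 mm high; top 16 mm above this point, foot 18 mm below. On top of the arm, 255 mm in front of the pivot axis, 66 mm above the arm's origin. At the start 122 mm above the table, 105 mm in front of the cutter's origin, y = -75 mm; moves to y = -91 mm as pulled. Round it nothing is higher than 101 mm.
- cigar: Loose brown cigar, 18 mm thick, 104 mm long, lying along its y axis in the cutter's trough; origin under its middle. Leave it.
- water: Water bottle with blue cap, 62 mm across, 190 mm tall, to the left of the cutter; origin under its base. Leave it.
- tumbler: Drinking glass, 72 mm across, 100 mm tall, to the left of the cutter; origin under its base. Leave it.
- tin: Flat round tin, 80 mm across, 34 mm high, to the right of the cutter; origin under its base. Leave it.
Not all that is in view belongs to the job. Of the things that look like the tin, the largest one is meant.

How it is judged:
By the outcome, as a careful person would: the job done as asked, in the order asked, and still so for the second after the job is handed in, while the arm keeps its last pose, push and grip.
It also fails if it takes over 40 s, if anything falls off the work surface, if the arm or the gripper's body presses on something with over 40 N, if the wrist force passes 120 N, or if a joint passes its speed limit or range.

ROBOT

A 7-joint arm with a two-finger parallel gripper is mounted at the origin on the work surface. World frame = base frame: x ahead of the robot, y to its left, z up, the work surface at z = 0. Lengths are in m, angles in rad, forces in N, time in s.
With the tool pointing down it reaches from about 0.425 to 0.875 m from the base axis. Payload 4.7 kg.
Tool frame: the origin (TCP) lies between the finger pads; the fingertips stand 22 mm ahead of it and the grasp point (between the pads) lies 3 mm ahead of it; z points along the fingers, y is the line along which they close (so a half turn about z gives the same grasp; the last joint's range is limited). The gripper opens to 87 mm and grips with 3 to 60 N. Pads are 19 mm wide; open, the fingers measure 117 mm over their backs; the gripper's body (75 mm by 190 mm) begins 51 mm behind the grasp point.
Start: joints at [1.3, 0.321, -0.07, 1.45, 0.023, 1.371, -0.057], TCP at [0.183, -0.624, 0.245] pointing down, gripper open.
Joint ranges: [-2.86, 2.86], [-0.3, 2.09], [-1.38, 1.24], [0.06, 2.45], [-1.56, 4.7], [0.09, 2.05], [-2.69, 2.69]. Speed limits (rad/s): [2.57, 2.57, 3.14, 3.14, 3.14, 3.14, 3.14].

INTERFACE

Orientations are given as a rotation vector (axis times angle).
In Python, from bench import ctrl gives the robot as it stands. The module is installed in compiled form; this text tells all that it offers.
- The arm moves only by the tool send_rows, never from a script. Its argument "motion" is a list of rows, each an object with "claw": the opening, from -1 (shut) to 1 (fully open); "slide": the shift along the tool's x, y, z in mm, a list of three; "delta_rot": the turn, a rotation vector about the tool's x, y, z in rad, a list of three. In form: [{"claw": claw, "slide": [x, y, z], "delta_rot": [ax, ay, az]}, ...]. A call has 1 to 5 rows; each row is the pose to reach, as a shift and turn from the pose commanded when the call began, along the tool's axes at that moment; what a row does not reach only later rows make up. A row lasts 1/10 s, in which the tool goes at most 50 mm and 8.59 degrees, less where a joint would pass 70% of its speed; a pose out of reach is approached as far as the arm can. A call with a gripper value outside its range is refused whole. The fingers move at their own pace and stop on an object; "grip_force" is the grip in N (left out, the last holds). Time passes only in rows, so rows that repeat a pose let the fingers close. It gives the time, the measured TCP pose, the force, the opening and the grip force at its end, in the units of the state.
- ctrl.get_state(): the state, without advancing time (a new reading comes with each control period).
- ctrl.get_image(name): name is "scene" or "side" or "wrist"; returns a dict with "color" (400x640x3 uint8, blue, green, red), "fx", "fy", "cx", "cy" (pixels), "pose" (4x4, takes a point from camera to world coordinates). Camera axes: x right, y down, z forward; pixel columns grow to the right and rows downward; lengths in m; the calibration is good to about 2 mm. The wrist camera is an equidistant fisheye: a pixel r from the principal point sees the ray r / f radians off the axis. A picture is of the moment at which its call begins. There is no depth.
- ctrl.close_job(): hands the job in; it is judged then, once.
The state is a dict: "time": time; "joint_positions": joint angles; "qd": joint speeds; "joint_torque": joint torques, N m; "position": TCP position; "tool_rot": TCP orientation; "ft_force": force on the tool from outside, world axes, zero at the start; "torque": the same for the moment, N m; "grip_width": opening from 0.0 (shut) to 1.0 (fully open); "grip_force": force on a finger pad.
Only numpy, scipy, OpenCV 4.12 (cv2) and the standard library are available. Lean on these libraries where they do the work, as an engineer would, in place of code of your own. Each camera call takes 0.05 s, during which the arm holds its last target. There are 200 camera calls.

## Working session

There is one attempt and no reset: what is moved stays moved. The work goes in short steps, Python scripts to look and compute and a tool call to move; the robot and the scene stay as the last step left them, time stands still between calls to the robot, and variables do not carry over. Pictures are saved under pics/ and viewed, at most 10 in all, crops included, and the job is handed in when it is done.

Besides the shell and the picture viewer there is one more tool, called after "Emit:" by a JSON object that holds its "op" and its "data", one argument or row to a line. send_rows: Moves the arm, as the interface text tells. Its arguments: {"type":"object","properties":{"motion":{"type":"array","items":{"type":"object","properties":{"claw":{"type":"number"},"slide":{"type":"array","items":{"type":"number"}},"delta_rot":{"type":"array","items":{"type":"number"}}}}},"grip_force":{"type":"number"}},"required":["motion"]}

```bash
mkdir -p pics; python3 - <<'E'
from bench import ctrl
import cv2,numpy as np
s=ctrl.get_state();print(s['time'],s['position'],s['tool_rot'],s['ft_force'])
for n in ("scene","side"):
    i=ctrl.get_image(n);cv2.imwrite(f"pics/{n}0.png",i['color']);print(n,i['fx'],i['fy'],i['cx'],i['cy'],np.round(i['pose'],4).tolist())
E
```

```text
0.0 [ 0.18242807 -0.62334012  0.24344291] [-3.10791526e+00 -4.45627479e-01  5.96363325e-04] [-0.20063173  0.2765159   0.04802745]
scene 393.40916335584365 393.40916335584365 314.3146780424144 196.73000029663714 [[0.4697, 0.5278, -0.7077, 1.19], [0.8828, -0.2744, 0.3812, -0.2371], [0.007, -0.8038, -0.5948, 0.5545], [0.0, 0.0, 0.0, 1.0]]
side 370.80506516274386 370.80506516274386 318.5346155235076 200.84271276019734 [[-0.9718, -0.1077, 0.2098, 0.4758], [-0.2351, 0.5127, -0.8257, 0.7034], [-0.0187, -0.8518, -0.5236, 0.4987], [0.0, 0.0, 0.0, 1.0]]
```

View pics/scene0.png

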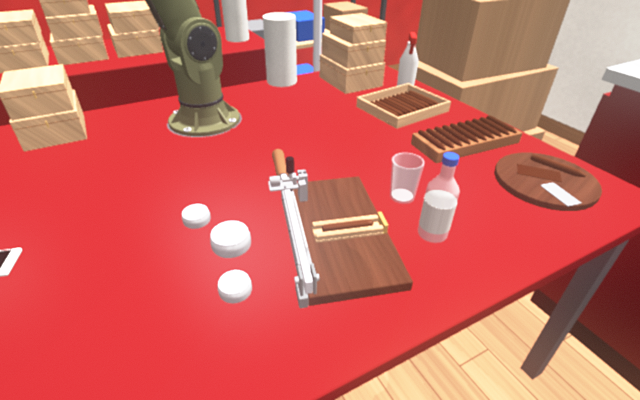

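View pics/side0.png

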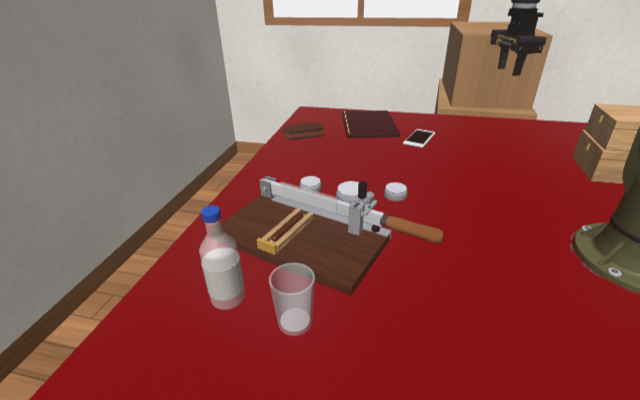

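Scene view: the cutter lies at about (345,235), with its black knob at about (290,164). In the side view the knob is at about (362,190). There are three tins in the scene view: (196,215), (231,238) and (235,285). The one meant is the largest, at (231,238). None of them is to be touched. Next I'll measure the knob and the board.

```bash
cat > h.py <<'E'
import numpy as np,cv2
from bench import ctrl
def ray(i,u,v):
    P=i['pose'];d=P[:3,:3]@np.array([(u-i['cx'])/i['fx'],(v-i['cy'])/i['fy'],1]);return P[:3,3],d/np.linalg.norm(d)
def plane(i,u,v,z):
    o,d=ray(i,u,v);return o+d*(z-o[2])/d[2]
def tri(a,b):
    A=np.zeros((3,3));y=np.zeros(3);
    for o,d in(a,b):
        M=np.eye(3)-np.outer(d,d);A+=M;y+=M@o
    p=np.linalg.solve(A,y);return p,[np.linalg.norm((np.eye(3)-np.outer(d,d))@(p-o)) for o,d in(a,b)]
def proj(i,p):
    P=i['pose'];q=P[:3,:3].T@(np.array(p)-P[:3,3]);return q[:2]/q[2]*i['fx']+[i['cx'],i['cy']]
E
python3 - <<'E'
from h import *
S={}
crops=[]
for n,(x0,y0,x1,y1) in dict(scene=(265,140,325,200),side=(335,170,395,240)).items():
    i=ctrl.get_image(n);S[n]=i;c=i['color']
    m=(c.max(2)<60).astype(np.uint8);k=np.zeros_like(m);k[y0:y1,x0:x1]=m[y0:y1,x0:x1]
    N,L,st,ce=cv2.connectedComponentsWithStats(k)
    print(n,[(st[j].tolist(),ce[j].round(1).tolist()) for j in range(1,N) if st[j][4]>8])
    # board mask
    hsv=cv2.cvtColor(c,cv2.COLOR_BGR2HSV)
    b,g,r=[c[...,t].astype(int) for t in range(3)]
    w=((r<130)&(r>35)&(g>20)&(r-g<70)&(g>b)&(r-g>10)).astype(np.uint8)
    N,L,st,ce=cv2.connectedComponentsWithStats(w)
    ref=(350,265) if n=='scene' else (320,245)
    l=L[ref[1],ref[0]];print('board',st[l],c[ref[1],ref[0]])
    cs,_=cv2.findContours((L==l).astype(np.uint8),0,2);h=cv2.convexHull(max(cs,key=cv2.contourArea))
    a=cv2.approxPolyDP(h,4,True)[:,0];print([(p.tolist(),plane(i,*p,.032)[:2].round(3).tolist()) for p in a])
    crops.append(cv2.resize(c[140:310,180:420] if n=='scene' else c[165:300,215:455],(800,560 if n=='scene' else 450),interpolation=cv2.INTER_CUBIC))
    cv2.imwrite(f"pics/{n}1.png",crops[-1])
E
```

```text
scene []
board [     0      0    640    400 241876] [ 87 109 167]
[([639, 0], [-0.441, 3.245]), ([639, 399], [1.165, 0.268]), ([0, 399], [0.772, -0.477]), ([0, 0], [-2.357, -0.729])]
side [([359, 182, 8, 16, 115], [362.2, 189.3]), ([372, 226, 7, 6, 34], [375.0, 228.4])]
board [ 216  194  174  102 7689] [42 53 83]
[([216, 227], [0.856, 0.119]), ([260, 194], [0.813, -0.034]), ([389, 234], [0.488, 0.066]), ([350, 295], [0.539, 0.253]), ([236, 251], [0.778, 0.186])]
```

View pics/scene1.png

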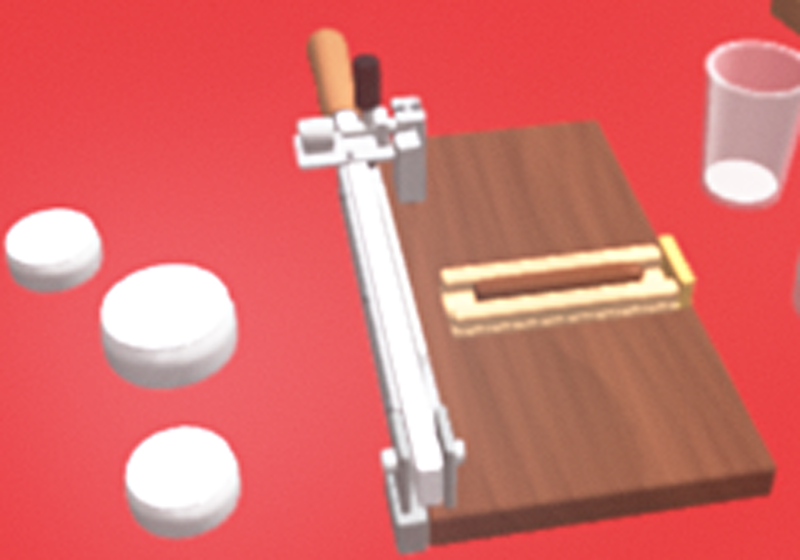

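View pics/side1.png

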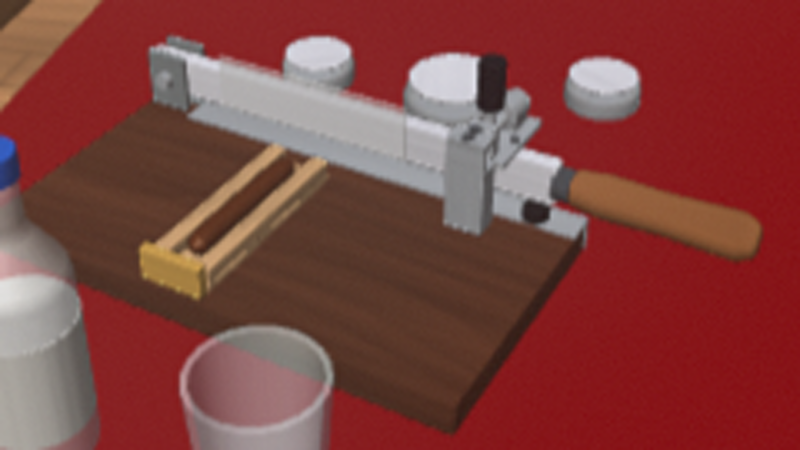

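The crop confirms the big tin at (231,238) in the scene view, and the smaller ones are just distractors. The knob is the black post at scene (290,164) and side (362,189), with the keeper just to its left (board side). Next I'll triangulate these.

```bash
python3 - <<'E'
from h import *
a=ctrl.get_image("scene");b=ctrl.get_image("side")
c=a['color'][150:176,280:300].astype(int);m=c.sum(2)<240
ys,xs=np.nonzero(m);k=np.array([xs.mean()+280,ys.mean()+150]);print('knob px',k,xs.min()+280,xs.max()+280,ys.min()+150,ys.max()+150)
K,e=tri(ray(a,*k),ray(b,362.2,189.3));print('knob',K.round(4),np.round(e,4))
print('z.122 each',plane(a,*k,.122).round(4),plane(b,362.2,189.3,.122).round(4))
FL1=plane(a,360,176.6,.032);BL=plane(a,411.6,281,.032);BR=plane(a,309,295,.032)
FL2=plane(b,351.5,288.6,.032);FR=plane(b,390,237,.032)
print(FL1,BL,BR,FL2,FR,sep='\n')
FL=(FL1+FL2)/2
for p,q,o in((FL,BL,0),(FR,BR,0),(FR,FL,-90),(BR,BL,-90)):
    d=q-p;print(np.degrees(np.arctan2(d[1],d[0]))+o,np.hypot(*d[:2]))
E
```

```text
knob px [289.53465347 164.6039604 ] 286 293 157 172
knob [0.5507 0.0475 0.1214] [0.0007 0.0007]
z.122 each [0.5527 0.0471 0.122 ] [0.5503 0.0475 0.122 ]
[0.54717764 0.23330533 0.032     ]
[0.86327292 0.13207879 0.032     ]
[ 0.8076669  -0.03963618  0.032     ]
[0.53868556 0.23771857 0.032     ]
[0.48499321 0.07550933 0.032     ]
-17.8944492299821 0.33662587814026784
-19.63884794599113 0.34260297410328
-19.90577699945993 0.17016960264532055
-17.94337689935702 0.18049393612461234
```

```bash
cat >> h.py <<'E'
from scipy.spatial.transform import Rotation as R
def down(yaw_y): # tool pointing down, tool y at yaw (deg)
    y=np.array([np.cos(np.radians(yaw_y)),np.sin(np.radians(yaw_y)),0]);z=np.array([0,0,-1.]);return R.from_matrix(np.c_[np.cross(y,z),y,z])
def rel(p0,R0,p1,R1):
    return (R0.inv().apply(np.array(p1)-p0)*1000).round(1).tolist(),(R0.inv()*R1).as_rotvec().round(4).tolist()
E
python3 - <<'E'
from h import *
W=[(.183,-.624,.245,-73.7),(.33,-.45,.24,-37.3),(.46,-.25,.24,-.8),(.53,-.05,.235,35.6),(.551,.0475,.20,72)]
for a,b in zip(W,W[1:]): print(rel(a[:3],down(a[3]),b[:3],down(b[3])))
E
```

```text
([189.9, -125.7, 5.0], [0.0, 0.0, -0.6353])
([237.9, -17.8, 0.0], [0.0, 0.0, -0.637])
([201.0, 67.2, 5.0], [0.0, 0.0, -0.6353])
([67.1, 73.8, 35.0], [0.0, 0.0, -0.6353])
```

Emit:
{"op": "send_rows", "data": {
  "motion": [
    {"claw": 0.2, "slide": [190, -126, 5], "delta_rot": [0, 0, -0.636]},
    {"claw": 0.2, "slide": [190, -126, 5], "delta_rot": [0, 0, -0.636]},
    {"claw": 0.2, "slide": [190, -126, 5], "delta_rot": [0, 0, -0.636]},
    {"claw": 0.2, "slide": [190, -126, 5], "delta_rot": [0, 0, -0.636]},
    {"claw": 0.2, "slide": [190, -126, 5], "delta_rot": [0, 0, -0.636]}
  ]
}}

```text
time: 0.8
position: [0.333, -0.4456, 0.2398]
tool_rot: [-2.809, -1.407, -0.002]
ft_force: [1.0, 0.4, 0.6]
grip_width: 0.647
grip_force: 0.0
```

Emit:
{"op": "send_rows", "data": {
  "motion": [
    {"claw": 0.2, "slide": [238, -18, 0], "delta_rot": [0, 0, -0.636]},
    {"claw": 0.2, "slide": [238, -18, 0], "delta_rot": [0, 0, -0.636]},
    {"claw": 0.2, "slide": [238, -18, 0], "delta_rot": [0, 0, -0.636]},
    {"claw": 0.2, "slide": [238, -18, 0], "delta_rot": [0, 0, -0.636]},
    {"claw": 0.2, "slide": [238, -18, 0], "delta_rot": [0, 0, -0.636]}
  ]
}}

```text
time: 1.3
position: [0.4606, -0.2468, 0.2399]
tool_rot: [2.232, 2.209, 0.0]
ft_force: [1.5, -0.0, 0.1]
grip_width: 0.602
grip_force: 0.0
```

Emit:
{"op": "send_rows", "data": {
  "motion": [
    {"claw": 0.2, "slide": [201, 67, 5], "delta_rot": [0, 0, -0.636]},
    {"claw": 0.2, "slide": [201, 67, 5], "delta_rot": [0, 0, -0.636]},
    {"claw": 0.2, "slide": [201, 67, 5], "delta_rot": [0, 0, -0.636]},
    {"claw": 0.2, "slide": [201, 67, 5], "delta_rot": [0, 0, -0.636]},
    {"claw": 0.2, "slide": [201, 67, 5], "delta_rot": [0, 0, -0.636]}
  ]
}}

```text
time: 1.8
position: [0.5303, -0.0425, 0.235]
tool_rot: [1.42, 2.802, 0.005]
ft_force: [0.7, 0.4, 0.7]
grip_width: 0.599
grip_force: 0.0
```

Emit:
{"op": "send_rows", "data": {
  "motion": [
    {"claw": 0.2, "slide": [67, 74, 35], "delta_rot": [0, 0, -0.636]},
    {"claw": 0.2, "slide": [67, 74, 35], "delta_rot": [0, 0, -0.636]},
    {"claw": 0.2, "slide": [67, 74, 35], "delta_rot": [0, 0, -0.636]},
    {"claw": 0.2, "slide": [67, 74, 35], "delta_rot": [0, 0, -0.636]},
    {"claw": 0.2, "slide": [67, 74, 35], "delta_rot": [0, 0, -0.636]}
  ]
}}

```text
time: 2.3
position: [0.5503, 0.0478, 0.1991]
tool_rot: [-0.486, -3.103, 0.001]
ft_force: [-0.1, 0.5, 0.2]
grip_width: 0.6
grip_force: 0.0
```

Emit:
{"op": "send_rows", "data": {
  "motion": [
    {"claw": 0.2, "slide": [0, 0, 0], "delta_rot": [0, 0, 0]},
    {"claw": 0.2, "slide": [0, 0, 0], "delta_rot": [0, 0, 0]}
  ]
}}

```text
time: 2.5
position: [0.5504, 0.0474, 0.1995]
tool_rot: [0.495, 3.102, -0.001]
ft_force: [0.4, 0.8, -0.1]
grip_width: 0.599
grip_force: 0.0
```

```bash
python3 - <<'E'
from h import *
s=ctrl.get_state();print(s['position'],R.from_rotvec(s['tool_rot']).as_matrix().round(3).tolist(),s['joint_positions'],s['ft_force'])
i=ctrl.get_image("wrist");print(i['fx'],i['cx'],i['cy'],np.round(i['pose'],4).tolist());cv2.imwrite("pics/w0.png",i['color'])
E
```

```text
[0.55039263 0.04739776 0.19947498] [[-0.95, 0.311, 0.0], [0.311, 0.95, -0.0], [-0.0, -0.0, -1.0]] [ 0.61068668  0.22796434 -0.84120786  1.73352214  0.1783018   1.25940859
  0.98180961] [ 0.42859169  0.76602739 -0.12457326]
309.70691628693146 322.455507127668 204.46717025002036 [[0.3102, 0.9104, 0.2738, 0.475], [0.9507, -0.297, -0.0896, 0.0724], [-0.0002, 0.2881, -0.9576, 0.3406], [0.0, 0.0, 0.0, 1.0]]
```

View pics/w0.png

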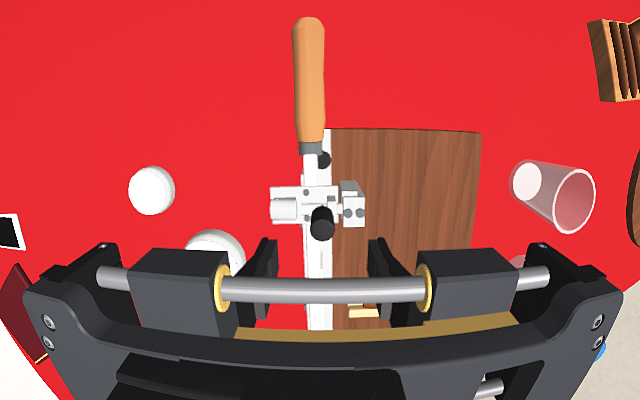

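The wrist view shows the knob's top at about (322,228), between the fingers. The keeper is at (353,203) and the arm runs straight up the picture, so the yaw is right. I'll cross-check the knob position.

```bash
python3 - <<'E'
from h import *
i=ctrl.get_image("wrist");c=i['color'];P=i['pose']
def fr(u,v,z):
    x,y=u-i['cx'],v-i['cy'];r=np.hypot(x,y);t=r/i['fx'];d=P[:3,:3]@np.array([x/r*np.sin(t),y/r*np.sin(t),np.cos(t)]);return P[:3,3]+d*(z-P[2,3])/d[2]
m=np.zeros(c.shape[:2],np.uint8);m[200:245,300:345]=(c[200:245,300:345].max(2)<75)
N,L,st,ce=cv2.connectedComponentsWithStats(m);print([(st[j].tolist(),ce[j].round(1).tolist()) for j in range(1,N) if st[j][4]>20])
g=c[204:245,305:340].max(2);print(g[::3,::3])
print('top',fr(322,227.5,.138).round(4))
for p,q in(((327,129),(333,320)),((310,40),(310,140))):
    d=fr(*q,.032)-fr(*p,.032);print(np.degrees(np.arctan2(d[1],d[0])))
d=fr(480,133,.032)-fr(330,129,.032);print('front edge',np.degrees(np.arctan2(d[1],d[0]))-90)
E
```

```text
[([310, 206, 24, 35, 659], [321.5, 223.7])]
[[202 204 209 213 218 217 216 195 250 249 255 223]
 [251 251 251 255  98   7  14  76 255 248 253 247]
 [250 251 255   0  25  28  32  32  12 255 254 247]
 [252 250 207  26  26  28  30  36  36 184 255 224]
 [109 117  75  28  28  29  31  35  39  91 255 173]
 [131 138   3  28  25  46  49  39  39  43 255 171]
 [255 255   2  51  63  64  66  70  64  26 244 175]
 [227 255  21  60  63  64  65  67  69  70 153 147]
 [220 255  47  61  63  63  66  69  67  65 151 147]
 [249 255  42  60  63  64  68  66  68  67 152 146]
 [250 255   1  60  61  62  62  63  66  57 157 147]
 [249 255 255  55  60  62  64  64  62 146 154 145]
 [251 255 255 255 170  30  33 135 255 142 154 145]
 [252 255 255 255 255 255 253 251 251 143 154 146]]
top [0.5488 0.0481 0.138 ]
-15.8825478570254
-18.145428545308974
front edge -17.06689825915072
```

Emit:
{"op": "send_rows", "data": {
  "motion": [
    {"claw": 0.2, "slide": [0, 0, 30], "delta_rot": [0, 0, 0]},
    {"claw": 0.2, "slide": [0, 0, 55], "delta_rot": [0, 0, 0]},
    {"claw": 0.2, "slide": [0, 0, 71], "delta_rot": [0, 0, 0]},
    {"claw": 0.2, "slide": [0, 0, 71], "delta_rot": [0, 0, 0]}
  ]
}}

```text
time: 3.0
position: [0.5486, 0.048, 0.1264]
tool_rot: [-0.49, -3.099, 0.001]
ft_force: [0.4, -0.4, -0.8]
grip_width: 0.602
grip_force: 0.0
```

Emit:
{"op": "send_rows", "data": {
  "motion": [
    {"claw": -1, "slide": [0, 0, 0], "delta_rot": [0, 0, 0]},
    {"claw": -1, "slide": [0, 0, 0], "delta_rot": [0, 0, 0]},
    {"claw": -1, "slide": [0, 0, 0], "delta_rot": [0, 0, 0]},
    {"claw": -1, "slide": [0, 0, 0], "delta_rot": [0, 0, 0]},
    {"claw": -1, "slide": [0, 0, 0], "delta_rot": [0, 0, 0]}
  ],
  "grip_force": 35
}}

```text
time: 3.5
position: [0.5504, 0.0483, 0.129]
tool_rot: [0.489, 3.102, -0.001]
ft_force: [-1.4, -3.6, 3.2]
grip_width: 0.23
grip_force: 3.0
```

Emit:
{"op": "send_rows", "data": {
  "motion": [
    {"claw": -1, "slide": [0, 0, 0], "delta_rot": [0, 0, 0]},
    {"claw": -1, "slide": [0, 0, 0], "delta_rot": [0, 0, 0]},
    {"claw": -1, "slide": [0, 0, 0], "delta_rot": [0, 0, 0]}
  ]
}}

```text
time: 3.8
position: [0.5501, 0.0472, 0.1289]
tool_rot: [-0.491, -3.103, 0.003]
ft_force: [-2.0, -4.0, 5.5]
grip_width: 0.198
grip_force: 35.0
```

```bash
python3 - <<'E'
from h import *
s=ctrl.get_state();print(s['time'],s['position'],s['ft_force'],s['torque'],s['grip_width']*87,s['grip_force'],s['joint_positions'])
i=ctrl.get_image("side");cv2.imwrite("pics/s2.png",cv2.resize(i['color'][130:250,290:450],(640,480)))
E
```

```text
3.8 [0.55008919 0.04717088 0.1289443 ] [-2.0116562  -3.99613401  5.52280524] [-0.86525069  0.41838966 -0.00276303] 17.22155165100759 34.99946101102978 [ 0.57991915  0.30130246 -0.82119952  1.81311983  0.24435184  1.13242251
  0.93323916]
```

View pics/s2.png

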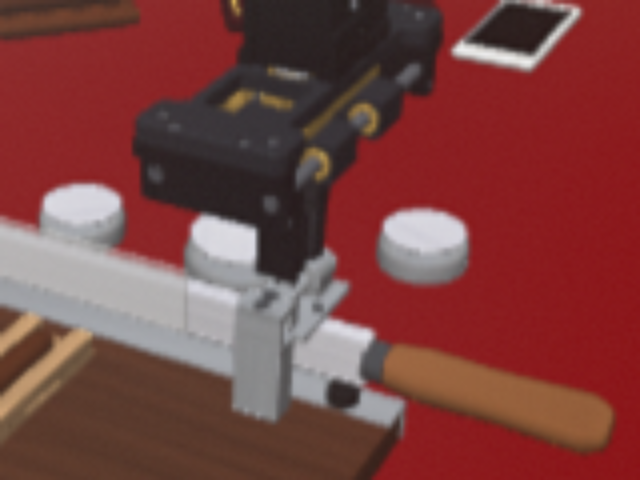

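The side view crop shows the fingers closed on the knob above the keeper. Now I'll pull the bolt along tool -y, which is the cutter's right.

Emit:
{"op": "send_rows", "data": {
  "motion": [
    {"claw": -1, "slide": [0, -3, 0], "delta_rot": [0, 0, 0]},
    {"claw": -1, "slide": [0, -6, 0], "delta_rot": [0, 0, 0]},
    {"claw": -1, "slide": [0, -9, 0], "delta_rot": [0, 0, 0]},
    {"claw": -1, "slide": [0, -12, 0], "delta_rot": [0, 0, 0]},
    {"claw": -1, "slide": [0, -12, 0], "delta_rot": [0, 0, 0]}
  ]
}}

```text
time: 4.35
position: [0.5478, 0.0399, 0.129]
tool_rot: [0.486, 3.101, 0.008]
ft_force: [4.0, 5.2, 0.2]
grip_width: 0.199
grip_force: 35.0
```

Emit:
{"op": "send_rows", "data": {
  "motion": [
    {"claw": -1, "slide": [0, -2, 0], "delta_rot": [0, 0, 0]},
    {"claw": -1, "slide": [0, -4, 0], "delta_rot": [0, 0, 0]},
    {"claw": -1, "slide": [0, -4, 0], "delta_rot": [0, 0, 0]},
    {"claw": -1, "slide": [0, -4, 0], "delta_rot": [0, 0, 0]}
  ]
}}

```text
time: 4.75
position: [0.5468, 0.0369, 0.129]
tool_rot: [0.485, 3.1, 0.009]
ft_force: [4.1, 6.3, -1.2]
grip_width: 0.198
grip_force: 35.0
```

```bash
python3 - <<'E'
from h import *
s=ctrl.get_state();Q=R.from_rotvec(s['tool_rot']);print(s['time'],s['position'],'moved tool',Q.inv().apply(s['position']-np.array([.5501,.0472,.1289]))*1e3,'F tool',Q.inv().apply(s['ft_force']),s['grip_width']*87,s['grip_force'])
print(Q.as_matrix().round(3).tolist())
E
```

```text
4.75 [0.54682976 0.036902   0.12903688] moved tool [ -0.03259623 -10.80362394  -0.20633737] F tool [-1.99967991  7.2920887   1.27097764] 17.206427465995816 35.00065586529672
[[-0.952, 0.305, 0.005], [0.306, 0.952, 0.005], [-0.003, 0.006, -1.0]]
```

Emit:
{"op": "send_rows", "data": {
  "motion": [
    {"claw": -1, "slide": [0, -3, 0], "delta_rot": [0, 0, 0]},
    {"claw": -1, "slide": [0, -6, 0], "delta_rot": [0, 0, 0]},
    {"claw": -1, "slide": [0, -6, 0], "delta_rot": [0, 0, 0]},
    {"claw": -1, "slide": [0, -6, 0], "delta_rot": [0, 0, 0]}
  ]
}}

```text
time: 5.15
position: [0.5453, 0.032, 0.1291]
tool_rot: [0.484, 3.1, 0.011]
ft_force: [4.6, 8.1, -2.4]
grip_width: 0.197
grip_force: 35.0
```

```bash
python3 - <<'E'
from h import *
s=ctrl.get_state();Q=R.from_rotvec(s['tool_rot']);print(s['time'],s['position'],'moved tool',Q.inv().apply(s['position']-np.array([.5501,.0472,.1289]))*1e3,'F tool',Q.inv().apply(s['ft_force']),s['grip_width']*87,s['grip_force'])
i=ctrl.get_image("side");cv2.imwrite("pics/s3.png",cv2.resize(i['color'][170:245,320:420],(800,600)))
E
```

```text
5.15 [0.54529756 0.03199842 0.12905528] moved tool [ -0.06413639 -15.94030223  -0.27949847] F tool [-1.90327435  9.12176533  2.45010873] 17.15571051848048 35.001305853948
```

View pics/s3.png

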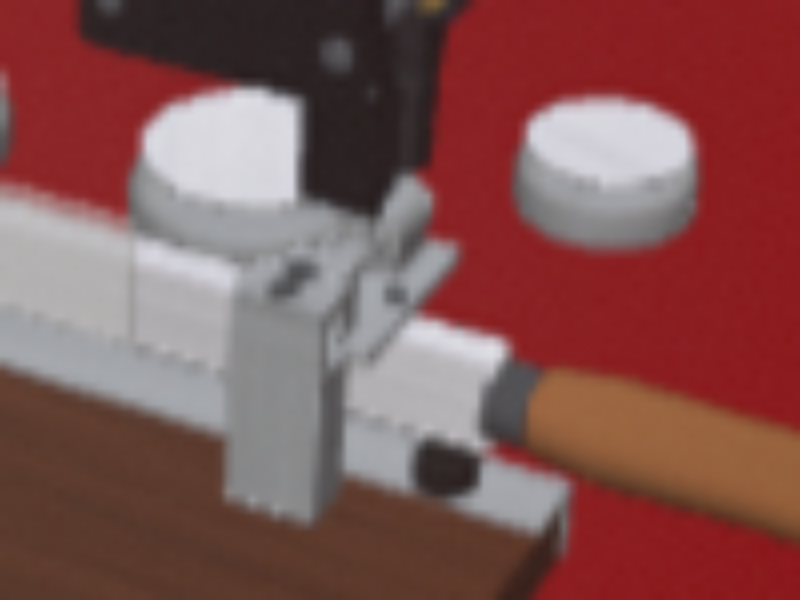

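The bolt is drawn to about its stop: 15.9 mm of travel, 9 N spring force, and the pocket is visible and empty. The arm is still on its rest. Now I'll lift along the pivot arc.

Emit:
{"op": "send_rows", "data": {
  "motion": [
    {"claw": -1, "slide": [-1.6, 0, -5.4], "delta_rot": [0, 0.0214, 0]},
    {"claw": -1, "slide": [-3.4, 0, -10.8], "delta_rot": [0, 0.0428, 0]},
    {"claw": -1, "slide": [-5.2, 0, -16.2], "delta_rot": [0, 0.0642, 0]},
    {"claw": -1, "slide": [-7.2, 0, -21.5], "delta_rot": [0, 0.0856, 0]},
    {"claw": -1, "slide": [-9.3, 0, -26.8], "delta_rot": [0, 0.107, 0]}
  ]
}}

```text
time: 5.7
position: [0.5538, 0.0292, 0.1552]
tool_rot: [-0.469, -3.002, -0.037]
ft_force: [6.2, 8.9, -5.7]
grip_width: 0.202
grip_force: 35.0
```

```bash
cat > c.py <<'E'
from h import *
s=ctrl.get_state();Q=R.from_rotvec(s['tool_rot']);d=s['position']-np.array([.5453,.0320,.12905])
ex=np.array([.952,-.306,0]);ey=np.array([.306,.952,0])
print(s['time'],'cutter d mm',np.round([d@ex*1e3,d@ey*1e3,d[2]*1e3],1),'F',np.round([s['ft_force']@ex,s['ft_force']@ey,s['ft_force'][2]],1),'T',s['torque'].round(2),s['grip_width']*87,s['grip_force'])
z=Q.apply([0,0,1]);print('pitch',np.arctan2(-(z@ex),-z[2]),'roll',z@ey,'q',s['joint_positions'].round(2))
E
python3 c.py
```

```text
5.7 cutter d mm [ 9.  -0.  26.1] F [ 3.2 10.4 -5.7] T [ 1.68 -1.72 -0.26] 17.537466508560687 35.004122885875404
pitch 0.10571537898018966 roll 0.008018615091175239 q [ 0.6   0.36 -0.81  1.7   0.21  1.29  1.01]
```

Tracking well. I'll continue with the same increments.

Emit:
{"op": "send_rows", "data": {
  "motion": [
    {"claw": -1, "slide": [-1.6, 0, -5.4], "delta_rot": [0, 0.0214, 0]},
    {"claw": -1, "slide": [-3.4, 0, -10.8], "delta_rot": [0, 0.0428, 0]},
    {"claw": -1, "slide": [-5.2, 0, -16.2], "delta_rot": [0, 0.0642, 0]},
    {"claw": -1, "slide": [-7.2, 0, -21.5], "delta_rot": [0, 0.0856, 0]},
    {"claw": -1, "slide": [-9.3, 0, -26.8], "delta_rot": [0, 0.107, 0]}
  ]
}}

```text
time: 6.2
position: [0.5651, 0.0257, 0.1805]
tool_rot: [-0.451, -2.896, -0.061]
ft_force: [5.1, 8.1, -5.4]
grip_width: 0.197
grip_force: 35.0
```

Emit:
{"op": "send_rows", "data": {
  "motion": [
    {"claw": -1, "slide": [-1.6, 0, -5.4], "delta_rot": [0, 0.0214, 0]},
    {"claw": -1, "slide": [-3.4, 0, -10.8], "delta_rot": [0, 0.0428, 0]},
    {"claw": -1, "slide": [-5.2, 0, -16.2], "delta_rot": [0, 0.0642, 0]},
    {"claw": -1, "slide": [-7.2, 0, -21.5], "delta_rot": [0, 0.0856, 0]},
    {"claw": -1, "slide": [-9.3, 0, -26.8], "delta_rot": [0, 0.107, 0]}
  ]
}}

```text
time: 6.7
position: [0.5787, 0.0213, 0.2044]
tool_rot: [-0.434, -2.79, -0.082]
ft_force: [3.3, 8.9, -5.3]
grip_width: 0.194
grip_force: 35.0
```

```bash
python3 c.py
```

```text
6.7 cutter d mm [35.1  0.  75.4] F [ 0.4  9.5 -5.3] T [ 1.6  -1.69 -0.74] 16.920849034920927 35.01291297376156
pitch 0.3216766777139998 roll 0.007535367379265627 q [ 0.53  0.53 -0.78  1.41  0.2   1.61  1.02]
```

Emit:
{"op": "send_rows", "data": {
  "motion": [
    {"claw": -1, "slide": [-1.6, 0, -5.4], "delta_rot": [0, 0.0214, 0]},
    {"claw": -1, "slide": [-3.4, 0, -10.8], "delta_rot": [0, 0.0428, 0]},
    {"claw": -1, "slide": [-5.2, 0, -16.2], "delta_rot": [0, 0.0642, 0]},
    {"claw": -1, "slide": [-7.2, 0, -21.5], "delta_rot": [0, 0.0856, 0]},
    {"claw": -1, "slide": [-9.3, 0, -26.8], "delta_rot": [0, 0.107, 0]}
  ]
}}

```text
time: 7.2
position: [0.5949, 0.0161, 0.2268]
tool_rot: [-0.416, -2.684, -0.103]
ft_force: [2.8, 9.7, -4.3]
grip_width: 0.197
grip_force: 35.0
```

Emit:
{"op": "send_rows", "data": {
  "motion": [
    {"claw": -1, "slide": [-0.5, 0, -1.5], "delta_rot": [0, 0.006, 0]},
    {"claw": -1, "slide": [-0.5, 0, -1.5], "delta_rot": [0, 0.006, 0]},
    {"claw": -1, "slide": [-0.5, 0, -1.5], "delta_rot": [0, 0.006, 0]},
    {"claw": -1, "slide": [-0.5, 0, -1.5], "delta_rot": [0, 0.006, 0]},
    {"claw": -1, "slide": [-0.5, 0, -1.5], "delta_rot": [0, 0.006, 0]}
  ]
}}

```text
time: 7.7
position: [0.5957, 0.0158, 0.2278]
tool_rot: [-0.415, -2.679, -0.103]
ft_force: [1.7, 10.0, -3.6]
grip_width: 0.199
grip_force: 35.0
```

```bash
python3 c.py; python3 - <<'E'
from h import *
i=ctrl.get_image("side");cv2.imwrite("pics/s4.png",i['color'])
E
```

```text
7.7 cutter d mm [52.9  0.  98.8] F [-1.4 10.  -3.6] T [ 1.6  -1.41 -0.9 ] 17.325857756148505 35.01973517239094
pitch 0.4350058950492462 roll 0.006821476075396651 q [ 0.48  0.64 -0.76  1.25  0.19  1.78  1.02]
```

View pics/s4.png

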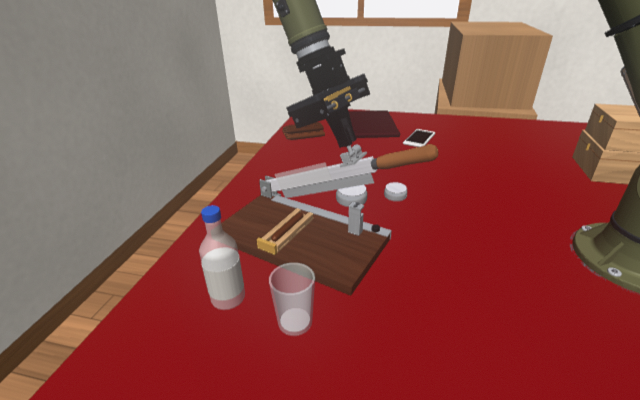

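The side view shows the arm held up in the gripper at (350,155) and the keeper free at (355,218). The trough at (285,230), the bottle, tumbler and tin are where they were. The knob has risen about 99 mm and is steady, so I'm handing in.

```bash
python3 -c "
from bench import ctrl
print(ctrl.close_job())"
```

```text
the job is handed in; nothing more can be done
None
```

Job handed in: I drew the bolt to about its stop (15.9 mm measured) with the arm still on its rest, then raised the knob about 99 mm and held it still; bottle, tumbler and tin are where they stood, and I did not zoom in on the cigar in its trough after the lift.

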